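Load a vial rack into the autosampler

ROBOT

A 6-joint arm with a two-finger parallel gripper is mounted at the origin on the work surface. World frame = base frame: x ahead of the robot, y to its left, z up, the work surface at z = 0. Lengths are in m, angles in rad, forces in N, time in s.
With the tool pointing down it reaches from about 0.3 to 0.875 m from the base axis. Payload 6.4 kg.
Tool frame: the origin (TCP) lies at the centre of the arm's flange, where the gripper is bolted on; the fingertips stand 173 mm ahead of it and the grasp point (between the pads) lies 155 mm ahead of it (manip.grip_depth is the distance from the TCP to the grasp point, in m); z points along the fingers, y is the line along which they close (so a half turn about z gives the same grasp; the last joint's range is limited). The gripper opens to 85 mm and grips with 20 to 120 N. Pads are 22 mm wide; open, the fingers measure 114 mm over their backs; the gripper's body (76 mm by 85 mm) begins 54 mm behind the grasp point. The pads swing forward as they close: fully open they stand 13 mm farther back than shut.
Start: joints at [1.024, 0.181, 1.607, -0, 1.354, -0.206], TCP at [0.192, 0.542, 0.405] pointing down, gripper open.
Joint ranges: [-2.99, 2.99], [-0.89, 2.07], [0.3, 2.58], [-1.14, 4.28], [0, 2.63], [-3.12, 3.12]. Speed limits (rad/s): [2.57, 2.57, 3.01, 3.14, 3.14, 3.14].

INTERFACE

Orientations are given as a rotation vector (axis times angle).
In Python, from workcell import manip, imaging gives the robot as it stands. The module is installed in compiled form; this text tells all that it offers.
- The arm moves only by the tool jog_arm, never from a script. Its argument "plan" is a list of rows, each a list of 7 numbers: the shift along the tool's x, y, z in mm, then the turn, a rotation vector about the tool's x, y, z in rad, then the closure, from 0 (fully open) to 1 (shut). In form: [[dx, dy, dz, rx, ry, rz, claw], ...]. A call has 1 to 5 rows; each row shifts and turns the commanded pose from where the row before left it, along the tool's axes as they then stand; what a row does not reach is not made up. A row lasts 1/10 s, in which the tool goes at most 50 mm and 8.59 degrees, less where a joint would pass 70% of its speed; a pose out of reach is approached as far as the arm can. A call with a gripper value outside its range is refused whole. The fingers move at their own pace and stop on an object; "grip_force" is the grip in N (left out, the last holds). Time passes only in rows, so rows that do not move let the fingers close. It gives the time, the measured TCP pose, the force, the opening and the grip force at its end, in the units of the state.
- manip.state(): the state, without advancing time (a new reading comes with each control period).
- imaging.grab_frame(name): name is "side" or "top" or "wrist"; returns a dict with "color" (384x512x3 uint8, blue, green, red), "K" (3x3 intrinsics, pixels), "R" (3x3) and "t" (3): a world point X has camera coordinates R X + t; the wrist camera has in their place "T_tool_cam" (4x4, takes a point from camera to tool coordinates, whose origin is the TCP and whose axes are the flange's). Camera axes: x right, y down, z forward; pixel columns grow to the right and rows downward; lengths in m; the calibration is good to about 2 mm. The wrist camera is an equidistant fisheye: a pixel r from the principal point sees the ray r / f radians off the axis. A picture is of the moment at which its call begins: read the wrist's pose just before it. There is no depth.
- manip.job_done(): hands the job in; it is judged then, once.
The state is a dict: "t": time; "joints": joint angles; "joint_velocities": joint speeds; "tau": joint torques, N m; "eef_pos": TCP position; "eef_rot": TCP orientation; "force": force on the tool from outside, world axes, zero at the start; "wrist_torque": the same for the moment, N m; "width": opening from 0.0 (shut) to 1.0 (fully open); "finger_force": force on a finger pad.
Only numpy, scipy, OpenCV 4.12 (cv2) and the standard library are available. Lean on these libraries where they do the work, as an engineer would, in place of code of your own. Each camera call takes 0.05 s, during which the arm holds its last target. There are 200 camera calls.

TASK

Take the rack of capped vials that stands on the bench and load it into the autosampler's free lane, vials first: keep it upright, slide it in from the front between the rails, under their lips and under the bridge, until it is fully home against the end stop, and let go of it. Then press the start key. Leave the racks that are already loaded, the empty rack and everything else on the bench where they are.

Things in the scene. Friction and masses are not known exactly. Their poses are not given: they have to be found in the camera images.
- rack_mid (a point): The rack to load: grey plastic, 200 g, on the bench, the only one there with vials. Point: mid-length on its centre line, 47.5 mm above its underside; x from handle to vial end, z up. Base 146 x 40 x 5 mm; on it, from 27 mm behind to 73 mm ahead of this point, a 30 mm wide block with four amber capped vials held fast (22 mm wide, tops 55 mm above the underside).
- rack_handle (a point): Grasp point on that rack's handle, an upright plate 10 mm thick along the rack's x, 30 mm wide (y), top 95 mm above the underside. Point: mid-plate, 80 mm above the underside, 66 mm behind rack_mid; same axes. Pinch it across its thickness, fingers before and behind it along the rack; 35 mm are free between plate and first vial.
- lane_home (a point): The free lane, the one of the autosampler's three lanes (62 mm apart) that holds no rack. Point: on its floor, 17 mm above the bench, where the middle of a rack's underside is when fully home; x is the loading direction, z up. A channel 43 mm wide for the 40 mm base; the steel end stop's face is 73 mm beyond this point. The handle stays in front of lane and bridge.
- lane_mouth (a point): Front of the free lane, on its floor line, 60 mm before lane_home; same axes. Flared, 57 mm wide here; parallel rails from 26 mm on; from 43 mm on their in-turned lips overhang the base, 9.5 mm above the floor with a 36 mm gap between, so a rack cannot go in from above. Before the mouth lies the flat base plate, 14 mm above the bench, 53 mm deep.
- bridge (a point): On the lower front edge of the ivory bridge that spans all lanes, over the middle lane, 69 mm above the lane floors and 18 mm beyond lane_home along x; same axes as the lanes. The bridge is 60 mm deep (x), 46 mm high, 290 mm long; the black sampling head parked at its right end reaches 79 mm above this point. Vials pass under the bridge, the handle does not.
- start_key_top (a point): Centre of the top of the start key, a round grey push key 24 mm wide on top of the autosampler's control pod, at its front right corner. It is pressed straight down; travel 5 mm, about 4 N when fully down; it springs back.
- start_key (a joint): Travel of the start key in m: 0 released, 0.005 fully down.
- rack_b_mid (a point): A loaded rack in one of the other lanes (same make and point as rack_mid). Leave it.
- rack_c_mid (a point): The other loaded rack in a lane. Leave it.
- empty_rack_mid (a point): The empty rack on the bench: same make, but four empty round pockets instead of vials. Leave it.
- beaker: Glass beaker, 68 mm wide, 90 mm high, on the bench; origin under its centre. Leave it.
- reagent: Amber reagent bottle, 72 mm wide, 150 mm high; origin under its centre. Leave it.
- wash_bottle: White wash bottle, 68 mm wide, 178 mm high with its bent spout (68 mm out along its x axis); origin under its centre. Leave it.
- crimper: Hand crimper, pliers with black handles lying flat, about 171 mm long along its x axis, 20 mm high; origin on the bench 98 mm from the grip end. Leave it.
- cap_box: Clear box of crimp caps, 100 x 75 x 35 mm; origin under its centre. Leave it.
Things that resemble listed ones, but are neither listed nor needed, are in the scene too. Leave any brown, pink or turquoise look-alike of the part that bears rack_mid alone.

How it is judged:
By the outcome, as a careful person would: the job done as asked, in the order asked, and still so for the second after the job is handed in, with the robot touching nothing.
It also fails if it takes over 48 s, if anything falls off the work surface, if the arm or the gripper's body presses on something with over 40 N, if the wrist force passes 120 N, or if a joint passes its speed limit or range.

## Working session

There is one attempt and no reset: what is moved stays moved. The work goes in short steps, Python scripts to look and compute and a tool call to move; the robot and the scene stay as the last step left them, time stands still between calls to the robot, and variables do not carry over. Pictures are saved under pics/ and viewed, at most 13 in all, crops included, and the job is handed in when it is done.

Besides the shell and the picture viewer there is one more tool, called by a JSON object that holds its "fn" and its "kwargs", one argument or row to a line. jog_arm: Moves the arm, as the interface text tells. Its arguments: {"type":"object","properties":{"plan":{"type":"array","items":{"type":"array","items":{"type":"number"}}},"grip_force":{"type":"number"}},"required":["plan"]}

```bash
mkdir -p pics; python3 - <<'E'
from workcell import manip, imaging
import cv2, numpy as np, pickle
s=manip.state(); print(s)
F={}
for n in("side","top","wrist"):
    f=imaging.grab_frame(n); F[n]=f; cv2.imwrite(f"pics/{n}0.png",f["color"])
    print(n,{k:np.round(v,4).tolist() for k,v in f.items() if k!="color"})
pickle.dump(F,open("f0.pkl","wb"))
E
```

```text
{'t': 0.0, 'joints': array([ 1.02367751e+00,  1.81537115e-01,  1.60802691e+00,  1.59212271e-05,
        1.35382335e+00, -2.06306190e-01]), 'joint_velocities': array([ 3.62823861e-04, -9.34187855e-04,  6.66894400e-05, -4.58148785e-04,
       -3.63654257e-04, -1.08099689e-03]), 'tau': array([ 1.04617018e-04, -4.44887674e+01, -3.51328039e+01, -4.20975466e-04,
        9.21377301e-03, -3.30795478e-05]), 'eef_pos': array([0.19203989, 0.54170301, 0.40377696]), 'eef_rot': array([-5.32650785e-01, -3.09542276e+00,  2.61192147e-03]), 'force': array([-0.31511417,  0.65867413, -1.19008971]), 'wrist_torque': array([-0.04540664, -0.03450206, -0.01044399]), 'finger_force': 0.0, 'width': 1.0032978817466092}
side {'K': [[429.5331, 0.0, 262.1198], [0.0, 429.5331, 194.0854], [0.0, 0.0, 1.0]], 'R': [[0.7344, -0.6787, -0.0048], [-0.4421, -0.473, -0.7621], [0.515, 0.5618, -0.6474]], 't': [-0.3345, 0.3612, 1.2734]}
top {'K': [[412.525, 0.0, 247.44], [0.0, 412.525, 198.1406], [0.0, 0.0, 1.0]], 'R': [[0.0092, -0.9999, 0.0128], [-0.9837, -0.0113, -0.1792], [0.1793, -0.0109, -0.9837]], 't': [0.087, 0.5577, 1.4692]}
wrist {'K': [[297.3186, 0.0, 261.5754], [0.0, 297.3186, 187.4294], [0.0, 0.0, 1.0]], 'T_tool_cam': [[0.0012, -0.965, -0.2622, 0.0655], [1.0, 0.0014, -0.0006, -0.0001], [0.0009, -0.2622, 0.965, 0.0313], [0.0, 0.0, 0.0, 1.0]]}
```

View pics/top0.png

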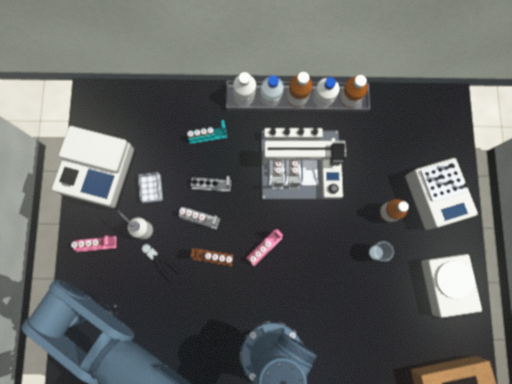

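View pics/side0.png

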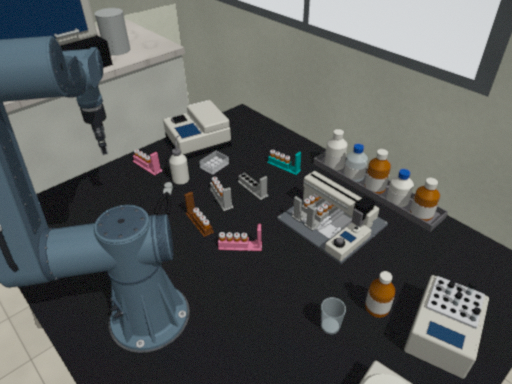

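Candidates in the top view: a grey rack with vials (200,217), a grey empty rack (211,184), and look-alikes in turquoise (207,133), pink (94,244 and 265,247) and brown (212,257). I choose the grey one at (200,217). The loaded lanes are at (278,172) and (294,172), and the free lane appears to be at about (310,172). I'll check this in one close crop.

```bash
python3 - <<'E'
import cv2, numpy as np, pickle
F=pickle.load(open("f0.pkl","rb"))
t=F["top"]["color"]; s=F["side"]["color"]
a=cv2.resize(t[165:240,165:245],(400,375),interpolation=cv2.INTER_CUBIC)
b=cv2.resize(t[120:210,255:355],(400,360),interpolation=cv2.INTER_CUBIC)
c=cv2.resize(s[165:225,200:280],(400,300),interpolation=cv2.INTER_CUBIC)
d=cv2.resize(s[165:265,275:395],(360,300),interpolation=cv2.INTER_CUBIC)
im=np.zeros((600,800,3),np.uint8)
im[:300,:400]=a[:300];im[:300,400:]=b[:300]
im[300:,:400]=c; im[300:,400:760]=d
im[:]=0
A=cv2.resize(t[170:230,170:240],(350,300),interpolation=cv2.INTER_CUBIC); im[:300,:350]=A
B=cv2.resize(t[123:203,255:355],(375,300),interpolation=cv2.INTER_CUBIC); im[:300,400:775]=B
cv2.imwrite("pics/crop1.png",im)
E
```

```text
(no output)
```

View pics/crop1.png

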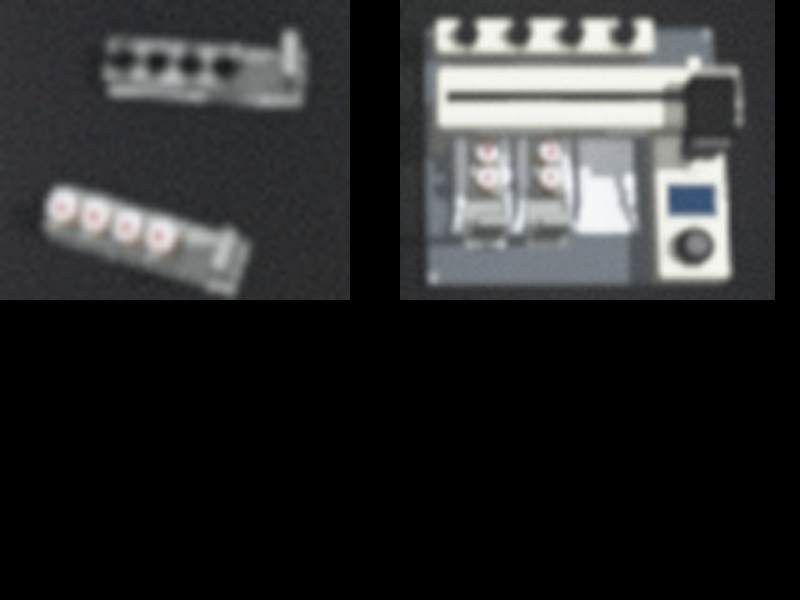

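View pics/wrist0.png

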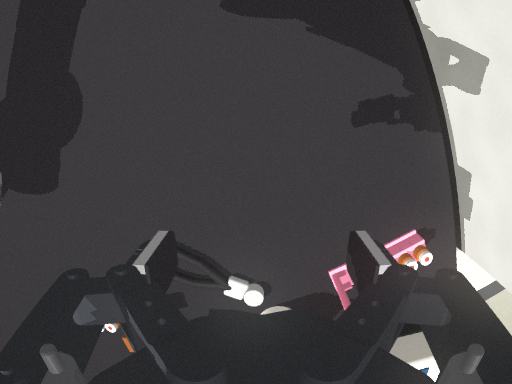

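The crop confirms the choice: the grey rack's four caps are at about (182,211) to (202,217), with its handle at (216,219). The free lane is the right one at (312,173), and the key is at (333,189). Next I get rough coordinates.

```bash
cat > h.py <<'E'
import cv2, numpy as np, pickle
from scipy.spatial.transform import Rotation as Ro
def ray(f,px,pose=None):
    u,v=px; K=f["K"]; x=(u-K[0,2])/K[0,0]; y=(v-K[1,2])/K[1,1]
    if pose is None:
        R=f["R"]; return -R.T@f["t"], R.T@np.array([x,y,1.])
    th=np.hypot(x,y); d=np.array([np.sin(th)*x/th,np.sin(th)*y/th,np.cos(th)])
    p,r=pose; Rt=Ro.from_rotvec(r).as_matrix(); T=f["T_tool_cam"]
    return p+Rt@T[:3,3], Rt@T[:3,:3]@d
def plane(f,px,z,pose=None):
    o,d=ray(f,px,pose); return o+d*(z-o[2])/d[2]
def proj(f,X,pose=None):
    K=f["K"]
    if pose is None:
        c=f["R"]@X+f["t"]; return K[:2,:2].diagonal()*c[:2]/c[2]+K[:2,2]
    p,r=pose; T=f["T_tool_cam"]; c=T[:3,:3].T@(Ro.from_rotvec(r).as_matrix().T@(X-p)-T[:3,3])
    th=np.arctan2(np.hypot(*c[:2]),c[2]); return K[0,0]*th*c[:2]/np.hypot(*c[:2])+K[:2,2]
def blobs(mask,amin,amax):
    n,l,st,c=cv2.connectedComponentsWithStats(mask.astype(np.uint8))
    return [(c[i].round(2),st[i,4]) for i in range(1,n) if amin<=st[i,4]<=amax]
E
python3 - <<'E'
from h import *
F=pickle.load(open("f0.pkl","rb")); f=F["top"]
m=lambda *p:np.round(plane(f,p[:2],p[2])*1000,1)
for p in[(182.4,211.4,.055),(188.8,213.2,.055),(195.4,215.2,.055),(202,217.4,.055),(215.6,219,.095),(278.2,163.6,.072),(278.2,170,.072),(295,163.6,.072),(295,170,.072),(312,173,.017),(332.9,188.6,.06)]: print(p,m(*p))
for p in[(310,159,.132),(264,159,.132)]: print(p,m(*p))
# triangulate key & rough side check
for X in([.60,.2,.055],[.7,-.2,.06]): print(proj(F["side"],np.array(X)))
E
```

```text
(182.4, 211.4, 0.055) [504.  329.2  55. ]
(188.8, 213.2, 0.055) [497.6 305.7  55. ]
(195.4, 215.2, 0.055) [490.6 281.5  55. ]
(202, 217.4, 0.055) [482.8 257.3  55. ]
(215.6, 219, 0.095) [472.3 205.1  95. ]
(278.2, 163.6, 0.072) [683.4 -19.2  72. ]
(278.2, 170, 0.072) [659.1 -19.1  72. ]
(295, 163.6, 0.072) [684.2 -81.3  72. ]
(295, 170, 0.072) [659.9 -81.   72. ]
(312, 173, 0.017) [ 663.  -152.9   17. ]
(332.9, 188.6, 0.06) [ 594.2 -221.5   60. ]
(310, 159, 0.132) [ 685.4 -127.   132. ]
(264, 159, 0.132) [683.4  36.3 132. ]
[254.38970762 183.58934015]
[353.38524919 223.23412927]
```

```bash
cat >> h.py <<'E'
def plan(target,yaw,n):
    from workcell import manip
    s=manip.state(); R=Ro.from_rotvec(s["eef_rot"]); y=R.as_matrix()[:,1]; print("pos",s["eef_pos"].round(4),"yaw",np.degrees(np.arctan2(y[1],y[0])).round(2),"t",s["t"])
    a=np.radians(yaw); ty=np.array([np.cos(a),np.sin(a),0]); tz=np.array([0,0,-1.]); G=Ro.from_matrix(np.c_[np.cross(ty,tz),ty,tz])
    d=(np.array(target)-s["eef_pos"])*1000; w=(G*R.inv()).as_rotvec()
    for i in range(n):
        Ri=Ro.from_rotvec(w*i/n)*R
        print(np.r_[(Ri.inv().apply(d/n)).round(1),Ri.inv().apply(w/n).round(4)].tolist())
E
python3 -c "
from h import *
plan([.54,.24,.40],73.6,10)"
```

```text
pos [0.1921 0.5418 0.404 ] yaw 70.48 t 0.15
[-42.9, -16.8, 0.4, -0.0001, -0.0, -0.0055]
[-42.8, -17.0, 0.4, -0.0001, -0.0, -0.0055]
[-42.7, -17.3, 0.4, -0.0001, -0.0, -0.0055]
[-42.6, -17.5, 0.4, -0.0001, -0.0, -0.0055]
[-42.5, -17.7, 0.4, -0.0001, -0.0, -0.0055]
[-42.4, -18.0, 0.4, -0.0001, -0.0, -0.0055]
[-42.3, -18.2, 0.4, -0.0001, -0.0, -0.0055]
[-42.2, -18.4, 0.4, -0.0001, -0.0, -0.0055]
[-42.1, -18.7, 0.4, -0.0001, -0.0, -0.0055]
[-42.0, -18.9, 0.4, -0.0001, -0.0, -0.0055]
```

{"fn": "jog_arm", "kwargs": {
  "plan": [
    [-43,-17,0,0,0,-0.0055,0],
    [-43,-17,0,0,0,-0.0055,0],
    [-43,-17,0,0,0,-0.0055,0],
    [-42.5,-17.5,0.5,0,0,-0.0055,0],
    [-42.5,-17.5,0.5,0,0,-0.0055,0]
  ]
}}

```text
t: 0.65
eef_pos: [0.3678, 0.3899, 0.4035]
eef_rot: [-0.489, -3.103, 0.0]
force: [1.1, 1.4, -0.8]
width: 0.999
finger_force: 0.0
```

{"fn": "jog_arm", "kwargs": {
  "plan": [
    [-42.5,-18,0.5,0,0,-0.0055,0.4],
    [-42.5,-18,0.5,0,0,-0.0055,0.4],
    [-42,-18.5,0.5,0,0,-0.0055,0.4],
    [-42,-18.5,0.5,0,0,-0.0055,0.4],
    [-42,-19,0.5,0,0,-0.0055,0.4]
  ]
}}

```text
t: 1.15
eef_pos: [0.542, 0.2391, 0.4009]
eef_rot: [-0.447, -3.109, -0.0]
force: [-0.2, 0.3, -0.4]
width: 0.597
finger_force: 0.0
```

{"fn": "jog_arm", "kwargs": {
  "plan": [
    [0,0,0,0,0,0,0.4],
    [0,0,0,0,0,0,0.4]
  ]
}}

```text
t: 1.35
eef_pos: [0.5413, 0.2398, 0.4005]
eef_rot: [-0.451, -3.108, 0.0]
force: [0.5, 0.9, 0.4]
width: 0.601
finger_force: 0.0
```

```bash
python3 - <<'E'
from h import *
from workcell import manip, imaging
s=manip.state(); f=imaging.grab_frame("wrist"); pose=(s["eef_pos"],s["eef_rot"]); pickle.dump((f,pose),open("w1.pkl","wb"))
cv2.imwrite("pics/w1.png",f["color"]); print(pose,s["t"],s["width"])
im=f["color"].astype(int)
# caps: bright
for c,a in blobs(im.min(2)>150,40,900): print(c,a,(plane(f,c,.055,pose)*1000).round(1))
E
```

```text
(array([0.54125897, 0.23976441, 0.40050541]), array([-4.50925380e-01, -3.10758553e+00,  2.35834875e-04])) 1.35 0.6007632548323674
[182.65   9.26] 222 [344.5 208.4  55. ]
[204.65   6.17] 186 [350.  232.2  55. ]
[390.19   2.46] 126 [393.2 434.4  55. ]
[161.32  14.34] 211 [340.6 184.1  55. ]
[140.77  20.1 ] 205 [337.  159.5  55. ]
[80.35 53.01] 199 [340.1  74.   55. ]
[72.09 72.11] 175 [357.6  56.   55. ]
[64.83 90.73] 166 [374.9  38.4  55. ]
[ 58.09 108.81] 150 [391.7  20.6  55. ]
[209.72 116.65] 311 [469.8 203.1  55. ]
[ 72.6  121.58] 211 [415.6  37.4  55. ]
[ 26.5  150.24] 109 [419.8 -56.6  55. ]
[216.47 263.66] 154 [636.3 154.   55. ]
[139.94 260.91] 107 [609.2  56.8  55. ]
[189.54 258.26] 46 [620.8 124.   55. ]
[333.76 258.27] 51 [670.6 292.9  55. ]
[ 27.08 290.37] 898 [ 620.8 -199.4   55. ]
[ 67.1  292.13] 107 [ 635. -100.   55.]
[112.07 309.09] 43 [675.3 -29.6  55. ]
[507.27 331.01] 129 [986.  622.8  55. ]
[363.91 327.59] 44 [803.1 316.3  55. ]
[121.71 356.27] 177 [773.2 -72.   55. ]
[504.78 372.5 ] 332 [1170.2  666.4   55. ]
```

View pics/w1.png

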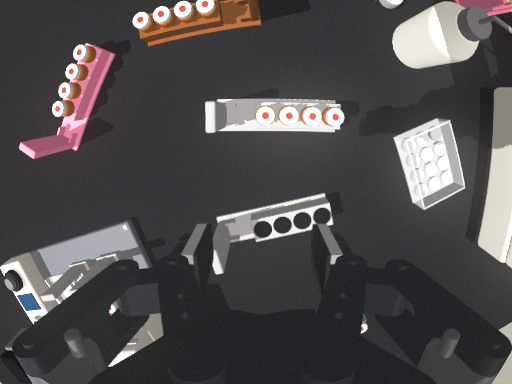

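The wrist view shows the target rack along row 116, with caps at columns 265, 289, 312 and 335 and the handle top at (210,117). The empty rack is below it at about (290,218). I now refine the numbers.

```bash
python3 - <<'E'
from h import *
f,pose=pickle.load(open("w1.pkl","rb")); im=f["color"].astype(int)
print("handle",(plane(f,(209.72,116.65),.095,pose)*1000).round(1))
P=[]
for c in[(265,116),(289,116),(312,116.5),(335,117)]:
    x0,y0=int(c[0]-14),int(c[1]-14); w=im[y0:y0+28,x0:x0+28]
    r=(w[...,2]-w[...,1]>60)&(w[...,2]>130)&(np.hypot(*np.mgrid[-14:14,-14:14])<6); v,u=np.nonzero(r); c2=(u.mean()+x0,v.mean()+y0); P.append(plane(f,c2,.055,pose)*1000); print(np.round(c2,1),len(u),P[-1].round(1))
P=np.array(P); d=P[3]-P[0]; print(np.linalg.norm(d), np.degrees(np.arctan2(d[1],d[0]))); d/=np.linalg.norm(d)
mid=P.mean(0)-23*d; print("mid",mid.round(1),"handle",(mid-66*d).round(1))
a=np.arctan2(d[1],d[0])
h=(mid-66*d)/1000
plan([h[0],h[1],.30],np.degrees(a),4)
E
```

```text
handle [470.9 210.1  95. ]
[265.1 115.1] 38 [485.5 259.5  55. ]
[288.9 115.4] 34 [492.7 283.4  55. ]
[312.1 115.9] 35 [499.7 307.2  55. ]
[335.  116.6] 34 [506.8 331.2  55. ]
74.80480264898681 73.46843926094165
mid [489.6 273.3  55. ] handle [470.8 210.   55. ]
pos [0.5405 0.2407 0.4006] yaw 73.59 t 1.4
[14.5, -12.3, 25.2, -0.0001, -0.0004, 0.0005]
[14.5, -12.3, 25.2, -0.0001, -0.0004, 0.0005]
[14.5, -12.3, 25.2, -0.0001, -0.0004, 0.0005]
[14.5, -12.3, 25.2, -0.0001, -0.0004, 0.0005]
```

{"fn": "jog_arm", "kwargs": {
  "plan": [
    [14.5,-12.5,25,0,0,0,0.4],
    [14.5,-12.5,25,0,0,0,0.4],
    [14.5,-12.5,25,0,0,0,0.4],
    [14.5,-12.5,25,0,0,0,0.4],
    [0,0,0,0,0,0,0.5]
  ]
}}

```text
t: 1.9
eef_pos: [0.4667, 0.2095, 0.2975]
eef_rot: [-0.443, -3.101, 0.004]
force: [-0.5, -0.0, -0.2]
width: 0.498
finger_force: 0.0
```

```bash
python3 -c "
from h import *
plan([.4708,.2100,.235],73.5,3)"
```

```text
pos [0.4667 0.2095 0.2975] yaw 73.75 t 1.9
[-1.4, 0.6, 20.8, -0.0013, -0.0027, 0.0014]
[-1.4, 0.6, 20.8, -0.0013, -0.0027, 0.0014]
[-1.3, 0.6, 20.8, -0.0013, -0.0027, 0.0014]
```

{"fn": "jog_arm", "kwargs": {
  "plan": [
    [0,0.5,20,0,0,0,0.5],
    [0,0,20,0,0,0,0.5],
    [0,0,20,0,0,0,0.5],
    [0,0,4,0,0,0,0.5],
    [0,0,0,0,0,0,0.5]
  ]
}}

```text
t: 2.4
eef_pos: [0.4715, 0.2103, 0.2378]
eef_rot: [0.446, 3.11, 0.0]
force: [0.5, -0.6, 0.7]
width: 0.496
finger_force: 0.0
```

```bash
python3 -c "
from h import *
plan([.4708,.2100,.235],73.5,1)"
```

```text
pos [0.4715 0.2103 0.2378] yaw 73.69 t 2.4
[0.6, -0.5, 2.8, 0.0002, 0.0001, 0.0033]
```

{"fn": "jog_arm", "kwargs": {
  "plan": [
    [0.5,-0.5,2.5,0,0,0.003,0.7],
    [0,0,0,0,0,0,1],
    [0,0,0,0,0,0,1],
    [0,0,0,0,0,0,1],
    [0,0,0,0,0,0,1]
  ],
  "grip_force": 70
}}

```text
t: 2.9
eef_pos: [0.4713, 0.2094, 0.2358]
eef_rot: [0.452, 3.107, 0.002]
force: [-0.1, 1.9, 5.8]
width: 0.108
finger_force: 69.7
```

{"fn": "jog_arm", "kwargs": {
  "plan": [
    [0,0,0,0,0,0,1],
    [0,0,-10,0,0,0,1],
    [0,0,-25,0,0,0,1],
    [0,0,-25,0,0,0,1],
    [0,0,0,0,0,0,1]
  ]
}}

```text
t: 3.4
eef_pos: [0.4718, 0.2093, 0.2981]
eef_rot: [0.451, 3.103, 0.003]
force: [2.0, -1.2, -1.9]
width: 0.108
finger_force: 68.5
```

The grip width is 0.108 × 85 ≈ 9 mm, so the plate is held. Next I raise the rack and swing it to a point in front of the free lane.

```bash
python3 -c "
from h import *
plan([.45,-.143,.36],0.7,12)"
```

```text
pos [0.4718 0.2093 0.2981] yaw 73.46 t 3.4
[-6.6, -28.6, -5.2, 0.0005, 0.0003, 0.1058]
[-9.6, -27.8, -5.2, 0.0005, 0.0003, 0.1058]
[-12.5, -26.6, -5.2, 0.0005, 0.0003, 0.1058]
[-15.3, -25.2, -5.2, 0.0005, 0.0003, 0.1058]
[-17.8, -23.4, -5.2, 0.0005, 0.0003, 0.1058]
[-20.2, -21.4, -5.1, 0.0005, 0.0003, 0.1058]
[-22.3, -19.1, -5.1, 0.0005, 0.0003, 0.1058]
[-24.2, -16.7, -5.1, 0.0005, 0.0003, 0.1058]
[-25.9, -14.0, -5.1, 0.0005, 0.0003, 0.1058]
[-27.2, -11.2, -5.1, 0.0005, 0.0003, 0.1058]
[-28.2, -8.3, -5.1, 0.0005, 0.0003, 0.1058]
[-28.9, -5.3, -5.1, 0.0005, 0.0003, 0.1058]
```

{"fn": "jog_arm", "kwargs": {
  "plan": [
    [-6.5,-28.5,-20,0,0,0.106,1],
    [-9.5,-28,-20,0,0,0.106,1],
    [-12.5,-26.5,-20,0,0,0.106,1],
    [-15.5,-25,-2,0,0,0.106,1],
    [-18,-23.5,0,0,0,0.106,1]
  ]
}}

```text
t: 3.9
eef_pos: [0.4613, 0.0612, 0.3567]
eef_rot: [1.256, 2.879, -0.0]
force: [1.1, -0.1, -1.7]
width: 0.109
finger_force: 68.9
```

{"fn": "jog_arm", "kwargs": {
  "plan": [
    [-20,-21.5,0,0,0,0.106,1],
    [-22.5,-19,0,0,0,0.106,1],
    [-24,-16.5,0,0,0,0.106,1],
    [-26,-14,0,0,0,0.106,1],
    [-27,-11,0,0,0,0.106,1]
  ]
}}

```text
t: 4.4
eef_pos: [0.4519, -0.0851, 0.3556]
eef_rot: [-1.966, -2.448, 0.001]
force: [1.0, 0.4, -1.5]
width: 0.105
finger_force: 68.9
```

{"fn": "jog_arm", "kwargs": {
  "plan": [
    [-28,-8.5,0,0,0,0.106,1],
    [-29,-5.5,0,0,0,0.106,1],
    [0,0,0,0,0,0,1],
    [0,0,0,0,0,0,1]
  ]
}}

```text
t: 4.8
eef_pos: [0.4479, -0.1429, 0.3556]
eef_rot: [-2.21, -2.23, 0.001]
force: [-0.2, 0.8, -2.3]
width: 0.108
finger_force: 68.9
```

```bash
python3 - <<'E'
from h import *
from workcell import manip, imaging
s=manip.state(); f=imaging.grab_frame("wrist"); pose=(s["eef_pos"],s["eef_rot"]); t=imaging.grab_frame("top"); pickle.dump((f,pose,t),open("w2.pkl","wb"))
im=f["color"]; print(pose)
u=np.array([proj(f,np.array(X),pose) for X in([.673,-.143,.017],[.613,-.143,.017],[.659,-.081,.072],[.594,-.22,.06],[.45,-.143,.2])]).round(0); print(u)
cv2.imwrite("pics/w2.png",im)
E
```

```text
(array([ 0.44794133, -0.14293787,  0.3556224 ]), array([-2.20951018e+00, -2.22992348e+00,  5.68711314e-04]))
[[446. 176.]
 [405. 174.]
 [471. 128.]
 [396. 253.]
 [265. 254.]]
```

View pics/w2.png

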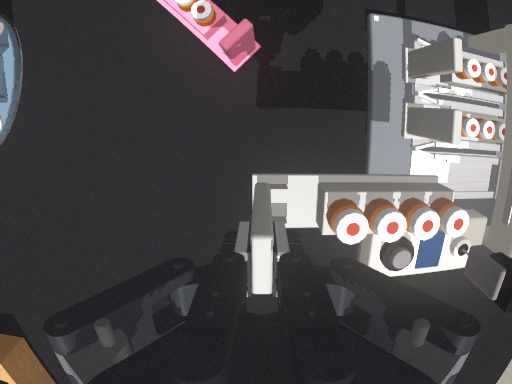

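Held and upright: the rack's caps are at (352,229) to (459,224). The free lane shows at (411–505, 150–195), and the loaded racks' caps are near (474,68) and (473,128). I now measure the lane lines and the held rack.

```bash
python3 - <<'E'
from h import *
f,pose,t=pickle.load(open("w2.pkl","rb"))
def dots(im,roi):
    x0,y0,x1,y1=roi; w=im[y0:y1,x0:x1].astype(int)
    m=(w[...,2]-w[...,1]>70)&(w[...,2]-w[...,0]>70)&(w[...,2]>140)
    m&=w[...,1]<w[...,0]+25   # red, not amber
    return [(c+[x0,y0],a) for c,a in blobs(m,8,400)]
print("held")
for c,a in dots(f["color"],(320,190,475,245)): print(c.round(1),a,(plane(f,c,pose[0][2]-.18,pose)*1000).round(1))
print("loaded wrist")
for c,a in dots(f["color"],(455,50,512,145)): print(c.round(1),a,(plane(f,c,.072,pose)*1000).round(1))
T=cv2.resize(t["color"],None,fx=4,fy=4,interpolation=cv2.INTER_CUBIC).astype(int)
w=T[150*4:185*4,265*4:305*4]; m=(w[...,2]-w[...,1]>25)&(w[...,2]>150)
print("loaded top")
for c,a in blobs(m,8,400):
    p=(c+[265*4,150*4]+.5)/4-.5; print(p.round(2),a,(plane(t,p,.072)*1000).round(1))
# key: triangulate wrist & top
def tri(a,b):
    (o1,d1),(o2,d2)=a,b; A=np.c_[d1,-d2]; s=np.linalg.lstsq(A,o2-o1,rcond=None)[0]; return (o1+d1*s[0])*1000,(o2+d2*s[1])*1000
for p in((398,254),(400,252)): print("key",[x.round(1) for x in tri(ray(f,p,pose),ray(t,(332.9,188.2)))])
x0,y0=320,178
k=t["color"][y0:y0+20,x0:x0+26].max(2); print(k)
im=f["color"]; A=cv2.resize(im[30:200,352:512],None,fx=3.5,fy=3.5,interpolation=cv2.INTER_CUBIC); cv2.imwrite("pics/c2.png",A)
E
```

```text
held
[458.1 223.8] 75 [ 573.7 -140.1  175.6]
[427.5 225.6] 91 [ 549.  -140.3  175.6]
[352.6 228.9] 122 [ 499.3 -141.   175.6]
[392.2 227.4] 106 [ 524.1 -140.7  175.6]
loaded wrist
[474.1  67.5] 28 [660.5 -18.3  72. ]
[490.8  71.5] 26 [685.6 -17.8  72. ]
[505.4  75.6] 9 [709.7 -17.7  72. ]
[472.9 127.5] 30 [661.8 -80.1  72. ]
[489.2 129.5] 24 [686.7 -79.8  72. ]
loaded top
[277.77 162.83] 30 [686.3 -17.7  72. ]
[294.82 162.88] 19 [687.  -80.7  72. ]
key [array([ 595.7, -220.9,   61.4]), array([ 595.4, -221.2,   61.5])]
key [array([ 597.7, -218.6,   61.5]), array([ 595.4, -221.2,   61.6])]
[[ 92  98 124 185 231 230 175 132 121 123 124 121 123 122 123 123 121 123
  144 195 237 230 157  76  53  55]
 [ 93  96 122 178 231 229 185 149 136 136 137 136 139 138 137 139 137 139
  153 196 234 231 154  75  56  57]
 [ 92  96 122 176 231 233 207 182 179 180 178 178 178 179 180 178 179 179
  186 210 236 231 155  74  57  58]
 [ 92  95 117 173 229 238 232 227 225 223 220 216 218 222 225 226 227 226
  228 233 240 230 155  73  55  58]
 [ 92  97 114 170 227 241 241 241 240 236 220 212 217 226 231 234 239
[... 975 characters left out ...]
26 142 152
  151 151 151 149 137 115  93  76]
 [138  88  76  79  91 109 135 155 162 164 168 163 157 147 127 133 151 157
  156 155 153 150 145 135 119 107]
 [150  83  70  81 101 122 149 160 164 163 162 159 155 134 131 144 159 158
  159 160 157 152 154 149 141 131]
 [149  83  78  91 113 136 158 165 164 161 163 161 143 132 139 153 162 160
  161 162 160 155 156 154 147 146]
 [136  86  87 102 128 149 161 162 163 163 161 153 136 132 148 160 164 160
  159 163 159 161 155 157 154 152]
 [110  82  93 117 139 159 163 163 165 163 157 142 130 142 157 161 165 163
  162 160 159 161 157 158 157 153]
 [ 87  84 104 128 156 165 162 165 162 158 148 135 136 150 165 160 165 161
  163 160 164 161 162 160 159 159]]
```

View pics/c2.png

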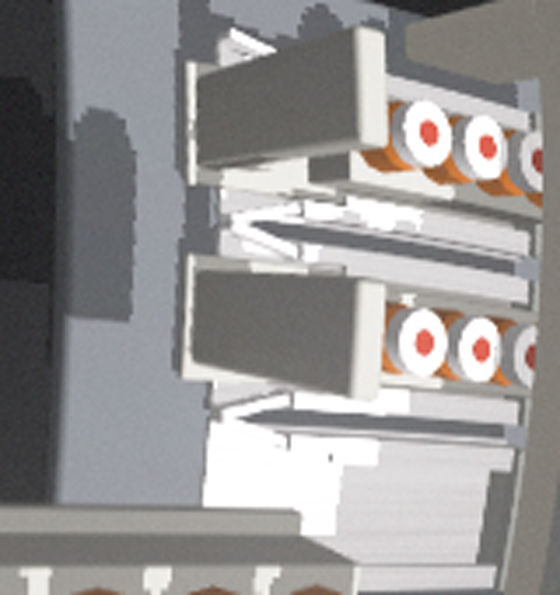

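{"fn": "jog_arm", "kwargs": {
  "plan": [
    [-1.5,0,25,0,0,-0.004,1],
    [-1.5,0,25,0,0,0,1],
    [0,0,25,0,0,0,1],
    [0,0,20,0,0,0,1],
    [0,0,5,0,0,0,1]
  ]
}}

```text
t: 5.4
eef_pos: [0.4475, -0.1439, 0.2543]
eef_rot: [-2.2, -2.236, 0.002]
force: [0.2, 0.7, -1.6]
width: 0.108
finger_force: 68.8
```

{"fn": "jog_arm", "kwargs": {
  "plan": [
    [0,0,0,0,0,0,1],
    [0,0,0,0,0,0,1]
  ]
}}

```text
t: 5.6
eef_pos: [0.4491, -0.1455, 0.2576]
eef_rot: [2.204, 2.237, 0.001]
force: [-0.0, -0.3, -1.2]
width: 0.109
finger_force: 68.8
```

```bash
python3 - <<'E'
from h import *
from workcell import manip, imaging
s=manip.state(); f=imaging.grab_frame("side"); w=imaging.grab_frame("wrist")
print(s["eef_pos"],s["force"]); plan([.448,-.146,.2553],.8,1)
pose=(s["eef_pos"],s["eef_rot"])
im=np.zeros((600,800,3),np.uint8)
c=proj(f,np.array([.6,-.14,.05])).astype(int); print(c)
x0,y0=c[0]-55,c[1]-40; A=cv2.resize(f["color"][y0:y0+75,x0:x0+100],(400,300),interpolation=cv2.INTER_CUBIC)
B=cv2.resize(f["color"][y0:y0+75,x0:x0+100],(800,600),interpolation=cv2.INTER_CUBIC)
cv2.imwrite("pics/s3.png",B)
pickle.dump((f,w,pose),open("w3.pkl","wb"))
def dots(im,roi):
    x0,y0,x1,y1=roi; q=im[y0:y1,x0:x1].astype(int)
    m=(q[...,2]-q[...,1]>70)&(q[...,2]-q[...,0]>70)&(q[...,2]>140)&(q[...,1]<q[...,0]+25)
    return [(c+[x0,y0],a) for c,a in blobs(m,8,400)]
for c,a in dots(w["color"],(300,50,512,260)): print(c.round(1),a,(plane(w,c,pose[0][2]-.18,pose)*1000).round(1))
E
```

```text
[ 0.44907648 -0.14549513  0.25763666] [-0.0221785  -0.29343689 -1.182963  ]
pos [ 0.4491 -0.1458  0.258 ] yaw 0.83 t 5.7
[-0.2, -1.1, 2.7, 0.002, 0.0014, 0.0006]
[320 230]
[458.1 223.8] 74 [ 575.7 -142.5   77.6]
[427.4 225.7] 89 [ 550.8 -142.8   77.6]
[352.6 228.9] 122 [ 501.1 -143.7   77.6]
[392.2 227.4] 106 [ 525.9 -143.3   77.6]
```

View pics/s3.png

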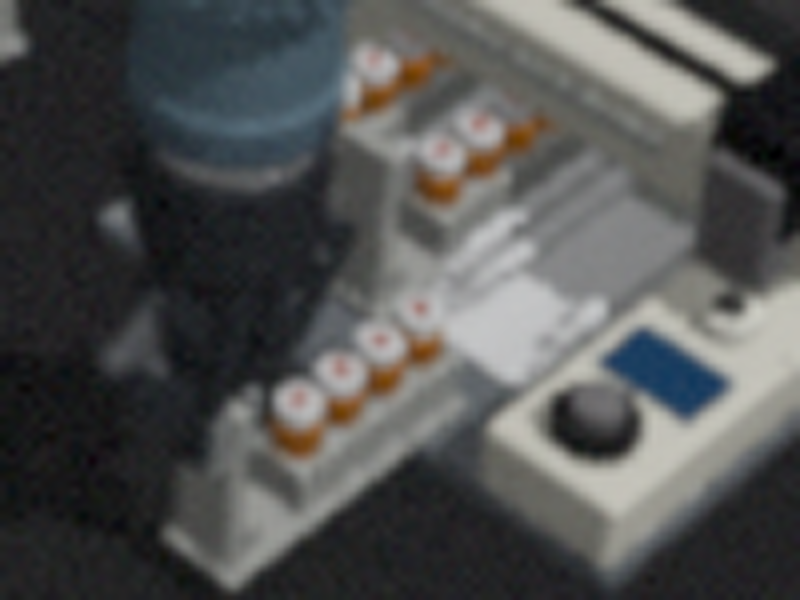

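The rack lines up with the free lane: its caps run from (298,395) to (420,310) in this crop, straight towards the channel. The grey key with its dark collar is at (597,415). Next I lower the rack slightly and slide it in.

{"fn": "jog_arm", "kwargs": {
  "plan": [
    [0,0,3,0,0,0,1],
    [0,10,0,0,0,0,1],
    [0,15,0,0,0,0,1],
    [0,10,0,0,0,0,1],
    [0,0,0,0,0,0,1]
  ]
}}

```text
t: 6.2
eef_pos: [0.4849, -0.1454, 0.254]
eef_rot: [2.204, 2.237, 0.001]
force: [0.2, 0.2, -2.1]
width: 0.106
finger_force: 68.9
```

{"fn": "jog_arm", "kwargs": {
  "plan": [
    [0,0,0,0,0,0,1],
    [0,0,0,0,0,0,1]
  ]
}}

```text
t: 6.4
eef_pos: [0.4831, -0.145, 0.2534]
eef_rot: [-2.205, -2.236, 0.001]
force: [-0.1, -0.3, -1.8]
width: 0.107
finger_force: 68.9
```

{"fn": "jog_arm", "kwargs": {
  "plan": [
    [0,2,-1.5,0,0,0,1],
    [0,8,0,0,0,0,1],
    [0,10,0,0,0,0,1],
    [0,5,0,0,0,0,1],
    [0,0,0,0,0,0,1]
  ]
}}

```text
t: 6.9
eef_pos: [0.5095, -0.1449, 0.2553]
eef_rot: [2.205, 2.237, 0.0]
force: [-0.6, 0.3, -1.5]
width: 0.107
finger_force: 68.9
```

{"fn": "jog_arm", "kwargs": {
  "plan": [
    [0,5,0,0,0,0,1],
    [0,5,0,0,0,0,1],
    [0,0,0,0,0,0,1],
    [0,0,0,0,0,0,1]
  ]
}}

```text
t: 7.3
eef_pos: [0.5186, -0.1446, 0.2551]
eef_rot: [-2.206, -2.237, 0.0]
force: [-0.6, -0.5, -1.8]
width: 0.106
finger_force: 68.9
```

```bash
python3 - <<'E'
from h import *
from workcell import manip, imaging
s=manip.state(); w=imaging.grab_frame("wrist"); pose=(s["eef_pos"],s["eef_rot"]); print(s["eef_pos"],s["force"],s["wrist_torque"])
plan([.52,-.145,.255],.8,1)
im=w["color"]; q=im.astype(int)
m=(q[...,2]-q[...,1]>70)&(q[...,2]-q[...,0]>70)&(q[...,2]>140)&(q[...,1]<q[...,0]+25)
for c,a in blobs(m,8,400):
    if c[0]>330 and c[1]<260: print(c.round(1),a,(plane(w,c,pose[0][2]-.18,pose)*1000).round(1))
cv2.imwrite("pics/w4.png",cv2.resize(im[60:270,312:512],(760,798*210//210)[:2] if 0 else (571,600),interpolation=cv2.INTER_CUBIC))
E
```

```text
[ 0.51857441 -0.14464987  0.25512988] [-0.63137514 -0.50488823 -1.80392007] [-0.00294046  0.19900877 -0.04458135]
pos [ 0.5184 -0.1446  0.2551] yaw 0.81 t 7.35
[-0.4, 1.6, 0.1, -0.0003, -0.0001, 0.0001]
[488.9  35.1] 74 [657.7 -19.7  75.1]
[510.7  42.4] 11 [679.2 -19.2  75.1]
[488.5 129.9] 76 [658.8 -80.3  75.1]
[510.4 133.5] 20 [681.1 -80.3  75.1]
[458.  223.8] 75 [ 644.7 -141.5   75.1]
[427.4 225.7] 89 [ 620.  -141.9   75.1]
[352.6 228.9] 123 [ 570.3 -142.7   75.1]
[392.2 227.4] 106 [ 595.1 -142.3   75.1]
```

View pics/w4.png

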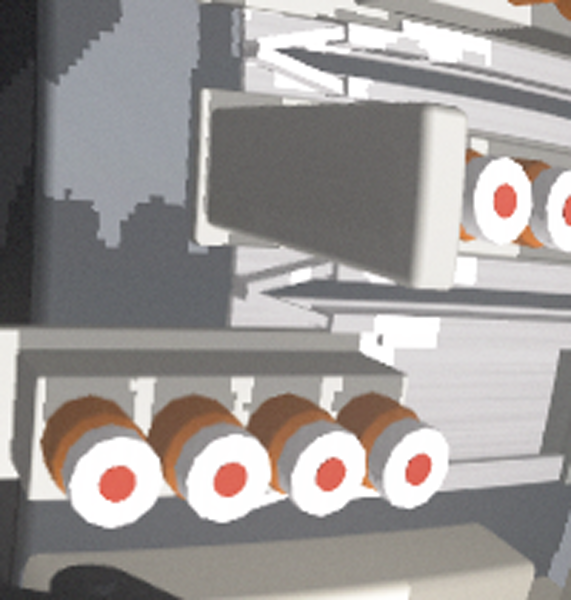

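The tip is at the start of the lips (crop 400,375 next to the lip edge), centred to within about 1 mm and with no contact force. I continue sliding.

{"fn": "jog_arm", "kwargs": {
  "plan": [
    [-0.5,6,0,0,0,0,1],
    [0,6,0,0,0,0,1],
    [0,6,0,0,0,0,1],
    [0,0,0,0,0,0,1]
  ]
}}

```text
t: 7.75
eef_pos: [0.5374, -0.145, 0.2554]
eef_rot: [2.205, 2.237, 0.001]
force: [0.2, 0.2, -1.6]
width: 0.105
finger_force: 68.9
```

Tip at about 676 mm, under the lips, with no force.

{"fn": "jog_arm", "kwargs": {
  "plan": [
    [0,8,0,0,0,0,1],
    [0,8,0,0,0,0,1],
    [0,8,0,0,0,0,1],
    [0,0,0,0,0,0,1]
  ]
}}

```text
t: 8.15
eef_pos: [0.5617, -0.1447, 0.2554]
eef_rot: [2.205, 2.236, 0.001]
force: [-0.0, 0.6, -1.3]
width: 0.107
finger_force: 68.9
```

{"fn": "jog_arm", "kwargs": {
  "plan": [
    [0,8,0,0,0,0,1],
    [0,8,0,0,0,0,1],
    [0,8,0,0,0,0,1],
    [0,0,0,0,0,0,1]
  ]
}}

```text
t: 8.55
eef_pos: [0.5856, -0.1444, 0.2554]
eef_rot: [2.205, 2.236, 0.001]
force: [0.4, 0.6, -2.2]
width: 0.108
finger_force: 68.9
```

{"fn": "jog_arm", "kwargs": {
  "plan": [
    [0,7,0,0,0,0,1],
    [0,7,0,0,0,0,1],
    [0,4,0.5,0,0,0,1],
    [0,2,0.5,0,0,0,1],
    [0,0,0,0,0,0,1]
  ]
}}

```text
t: 9.05
eef_pos: [0.6047, -0.1439, 0.254]
eef_rot: [-2.206, -2.237, 0.0]
force: [-0.3, 0.6, -2.6]
width: 0.11
finger_force: 68.9
```

{"fn": "jog_arm", "kwargs": {
  "plan": [
    [0,2,0.5,0,0,0,1],
    [0,2,0,0,0,0,1],
    [0,2,0,0,0,0,1],
    [0,0,0,0,0,0,1]
  ]
}}

```text
t: 9.45
eef_pos: [0.6108, -0.1439, 0.2538]
eef_rot: [2.206, 2.237, 0.0]
force: [0.1, -0.6, -2.1]
width: 0.107
finger_force: 68.9
```

{"fn": "jog_arm", "kwargs": {
  "plan": [
    [0,1,0,0,0,0,1],
    [0,1,0,0,0,0,1],
    [0,0,0,0,0,0,1]
  ]
}}

```text
t: 9.75
eef_pos: [0.6121, -0.1439, 0.2536]
eef_rot: [-2.205, -2.236, 0.002]
force: [-5.0, -1.1, 1.5]
width: 0.107
finger_force: 69.4
```

{"fn": "jog_arm", "kwargs": {
  "plan": [
    [0,1,0,0,0,0,1],
    [0,1,0,0,0,0,1],
    [0,0,0,0,0,0,1]
  ]
}}

```text
t: 10.05
eef_pos: [0.6129, -0.1439, 0.2537]
eef_rot: [-2.202, -2.234, 0.006]
force: [-14.9, -0.8, 8.3]
width: 0.109
finger_force: 70.6
```

End stop contact at x ≈ 612 mm, where expected. I set the rack down, press lightly home, and release.

{"fn": "jog_arm", "kwargs": {
  "plan": [
    [0,-1.5,0.4,0,0,0,1],
    [0,0,0.4,0,0,0,1],
    [0,0.5,0.2,0,0,0,1],
    [0,0.5,0,0,0,0,1],
    [0,0,0,0,0,0,1]
  ]
}}

```text
t: 10.55
eef_pos: [0.6126, -0.1439, 0.253]
eef_rot: [-2.203, -2.234, 0.005]
force: [-13.8, 0.8, 8.8]
width: 0.106
finger_force: 70.7
```

{"fn": "jog_arm", "kwargs": {
  "plan": [
    [0,-0.5,0,0,0,0,1],
    [0,0,0,0,0,0,0.8],
    [0,0,0,0,0,0,0.65],
    [0,0,0,0,0,0,0.6],
    [0,0,0,0,0,0,0.6]
  ]
}}

```text
t: 11.05
eef_pos: [0.6138, -0.1439, 0.2529]
eef_rot: [2.205, 2.236, 0.001]
force: [1.0, -0.5, 0.4]
width: 0.401
finger_force: 0.0
```

```bash
python3 - <<'E'
from h import *
from workcell import manip, imaging
s=manip.state(); w=imaging.grab_frame("wrist"); pose=(s["eef_pos"],s["eef_rot"]); print(s["eef_pos"],s["force"],s["width"],s["t"])
im=w["color"]; q=im.astype(int)
m=(q[...,2]-q[...,1]>70)&(q[...,2]-q[...,0]>70)&(q[...,2]>140)&(q[...,1]<q[...,0]+25)
for c,a in blobs(m,8,400):
    if c[0]>300 and c[1]<260: print(c.round(1),a,(plane(w,c,.072,pose)*1000).round(1))
E
```

```text
[ 0.61383777 -0.1438924   0.2528796 ] [ 0.96937709 -0.46832385  0.35082712] 0.4009389904324755 11.05
[354.    3.9] 112 [660.9 -19.3  72. ]
[396.8   9.3] 127 [685.7 -18.2  72. ]
[398.1 119.6] 134 [686.9 -80.1  72. ]
[348.9 228.8] 122 [ 663.8 -142.3   72. ]
```

Released. Its first cap reads (663.8, −142.3), in line with the loaded racks' caps (660.9, 661.9 plus the skew), so it is home. I raise the arm and refine the key position from the saved frames.

{"fn": "jog_arm", "kwargs": {
  "plan": [
    [0,0,-10,0,0,0,0.6],
    [0,0,-25,0,0,0,0.6],
    [0,0,-35,0,0,0,1],
    [0,0,-15,0,0,0,1],
    [0,0,0,0,0,0,1]
  ]
}}

```text
t: 11.6
eef_pos: [0.6145, -0.1442, 0.3413]
eef_rot: [2.201, 2.233, 0.004]
force: [-0.2, -0.2, -0.6]
width: -0.001
finger_force: 0.0
```

```bash
python3 - <<'E'
from h import *
from workcell import manip
f,pose,t=pickle.load(open("w2.pkl","rb")); s3,w3,pose3=pickle.load(open("w3.pkl","rb"))
F=pickle.load(open("f0.pkl","rb"))
def tri(a,b):
    (o1,d1),(o2,d2)=a,b; s=np.linalg.lstsq(np.c_[d1,-d2],o2-o1,rcond=None)[0]; return (o1+d1*s[0])*1000,(o2+d2*s[1])*1000
A=cv2.resize(f["color"][230:280,370:430],(360,300),interpolation=cv2.INTER_CUBIC)
B=cv2.resize(F["top"]["color"][175:200,318:348],(360,300),interpolation=cv2.INTER_CUBIC)
C=cv2.resize(s3["color"][230:255,325:355],(360,300),interpolation=cv2.INTER_CUBIC)
im=np.zeros((600,720,3),np.uint8); im[:300,:360]=A; im[:300,360:]=B; im[300:,:360]=C; cv2.imwrite("pics/key.png",im)
s=manip.state(); print(s["eef_pos"],s["force"],s["t"])
E
```

```text
[ 0.61452855 -0.14419445  0.34130145] [-0.17380892 -0.21321672 -0.61998802] 11.6
```

View pics/key.png

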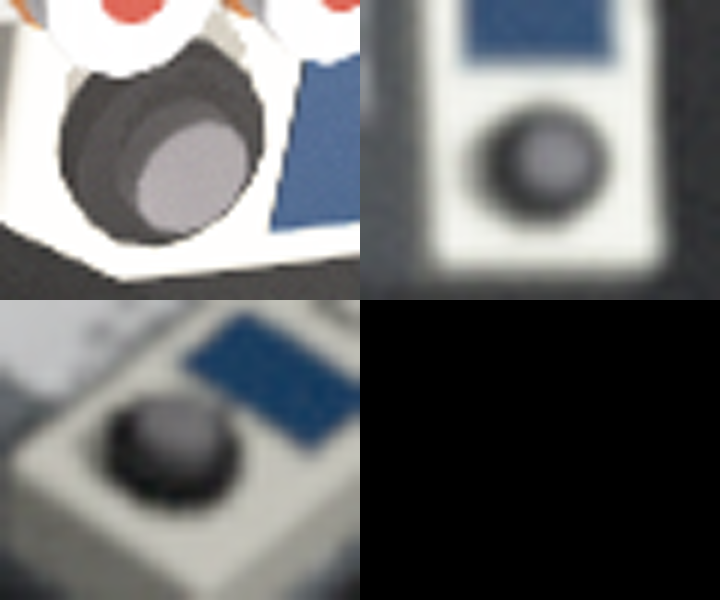

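The grey key face stands above a dark bezel: its centre is at wrist (402,259.7), top (334,188.2) and side (340,240.4).

```bash
python3 - <<'E'
from h import *
f,pose,t=pickle.load(open("w2.pkl","rb"))
F=pickle.load(open("f0.pkl","rb"))
rs=[ray(f,(401.6,259.2),pose),ray(F["top"],(333.6,187.7)),ray(F["side"],(339.6,239.9))]
def tri(rs):
    A=0;b=0
    for o,d in rs:
        d=d/np.linalg.norm(d); P=np.eye(3)-np.outer(d,d); A=A+P; b=b+P@o
    return np.linalg.solve(A,b)*1000
print(tri(rs),tri(rs[:2]),tri(rs[::2]),tri(rs[1:]))
k=tri(rs)/1000; plan([k[0],k[1],.29],.8,2)
E
```

```text
[ 596.20290895 -222.71235455   69.3956193 ] [ 594.94301325 -221.25528183   72.86694393] [ 596.62700866 -223.05489543   69.27021076] [ 596.15942086 -222.56825271   68.64475926]
pos [ 0.6145 -0.1442  0.3413] yaw 0.81 t 11.6
[-39.1, -9.9, 25.7, 0.003, 0.0014, 0.0001]
[-39.1, -9.8, 25.7, 0.003, 0.0014, 0.0001]
```

{"fn": "jog_arm", "kwargs": {
  "plan": [
    [-39,-9,20,0,0,0,1],
    [-39,-9,20,0,0,0,1],
    [0,0,30,0,0,0,1],
    [0,0,10,0,0,0,1],
    [0,0,0,0,0,0,1]
  ]
}}

```text
t: 12.1
eef_pos: [0.5954, -0.2212, 0.2543]
eef_rot: [-2.201, -2.232, 0.002]
force: [0.1, 0.4, 0.0]
width: 0.001
finger_force: 0.0
```

{"fn": "jog_arm", "kwargs": {
  "plan": [
    [0,0,0,0,0,0,1],
    [0,0,0,0,0,0,1]
  ]
}}

```text
t: 12.3
eef_pos: [0.5974, -0.2216, 0.2591]
eef_rot: [2.203, 2.237, 0.001]
force: [-0.5, -0.0, 0.3]
width: -0.0
finger_force: 0.0
```

{"fn": "jog_arm", "kwargs": {
  "plan": [
    [0,-1,6,0,0,0,1],
    [0,0,5,0,0,0,1],
    [0,0,3,0,0,0,1],
    [0,0,0,0,0,0,1],
    [0,0,0,0,0,0,1]
  ]
}}

```text
t: 12.8
eef_pos: [0.5956, -0.222, 0.2438]
eef_rot: [-2.205, -2.237, -0.0]
force: [0.5, 1.4, 0.6]
width: 0.003
finger_force: 0.7
```

{"fn": "jog_arm", "kwargs": {
  "plan": [
    [0,0,2,0,0,0,1],
    [0,0,0,0,0,0,1],
    [0,0,0,0,0,0,1]
  ]
}}

```text
t: 13.1
eef_pos: [0.5957, -0.2221, 0.2419]
eef_rot: [2.206, 2.237, 0.0]
force: [-0.0, 0.2, 3.0]
width: 0.002
finger_force: 1.2
```

Contact at TCP z ≈ 0.243. I press further until it bottoms out.

{"fn": "jog_arm", "kwargs": {
  "plan": [
    [0,0,2,0,0,0,1],
    [0,0,2,0,0,0,1],
    [0,0,0,0,0,0,1]
  ]
}}

```text
t: 13.4
eef_pos: [0.5959, -0.2222, 0.2393]
eef_rot: [2.205, 2.237, 0.0]
force: [-4.6, 3.0, 12.9]
width: 0.003
finger_force: 6.6
```

{"fn": "jog_arm", "kwargs": {
  "plan": [
    [0,0,1,0,0,0,1],
    [0,0,1,0,0,0,1],
    [0,0,0,0,0,0,1]
  ]
}}

```text
t: 13.7
eef_pos: [0.596, -0.2222, 0.239]
eef_rot: [2.205, 2.237, -0.0]
force: [-8.8, 6.1, 25.1]
width: -0.001
finger_force: 12.2
```

The key bottomed out after about 5 mm of travel: the force rose from about 3 N to a hard 25 N. I retract and check.

{"fn": "jog_arm", "kwargs": {
  "plan": [
    [0,0,-10,0,0,0,1],
    [0,0,-30,0,0,0,1],
    [0,-10,-40,0,0,0,1],
    [0,-40,-20,0,0,0,1],
    [0,-45,0,0,0,0,1]
  ]
}}

```text
t: 14.2
eef_pos: [0.5011, -0.2243, 0.3392]
eef_rot: [2.199, 2.233, 0.001]
force: [0.4, -0.8, 0.2]
width: -0.0
finger_force: 0.0
```

{"fn": "jog_arm", "kwargs": {
  "plan": [
    [0,-45,0,0,0,0,1],
    [0,0,0,0,0,0,1],
    [0,0,0,0,0,0,1]
  ]
}}

```text
t: 14.5
eef_pos: [0.455, -0.2243, 0.3357]
eef_rot: [2.207, 2.235, -0.0]
force: [1.4, 0.4, -0.4]
width: -0.002
finger_force: 0.0
```

```bash
python3 - <<'E'
from h import *
from workcell import manip, imaging
s=manip.state(); w=imaging.grab_frame("wrist"); f=imaging.grab_frame("side"); t=imaging.grab_frame("top"); pose=(s["eef_pos"],s["eef_rot"]); print(s["eef_pos"],s["force"],s["t"])
q=w["color"].astype(int)
m=(q[...,2]-q[...,1]>70)&(q[...,2]-q[...,0]>70)&(q[...,2]>140)&(q[...,1]<q[...,0]+25)
for c,a in blobs(m,8,400):
    p=plane(w,c,.072,pose)*1000
    if p[0]>630: print(c.round(1),a,p.round(1))
im=np.zeros((600,800,3),np.uint8)
im[:384,:512]=w["color"]
im[:300,512:]=cv2.resize(t["color"][120:210,260:350],(288,300),interpolation=cv2.INTER_CUBIC)
im[300:,512:]=cv2.resize(f["color"][170:264,280:370],(288,300),interpolation=cv2.INTER_CUBIC)
im[384:,:512]=cv2.resize(t["color"],(512,384))[84:300]
cv2.imwrite("pics/fin.png",im)
E
```

```text
[ 0.45499318 -0.22430613  0.33573085] [ 1.36344701  0.44346336 -0.37648758] 14.5
[509.1   1.9] 12 [710.2 -18.7  72. ]
[481.7  46.1] 30 [662.  -80.6  72. ]
[498.9  51.2] 27 [687. -80.  72.]
[482.1 109.2] 31 [ 663.6 -142.3   72. ]
[499.3 112.2] 25 [ 689.  -141.9   72. ]
```

View pics/fin.png

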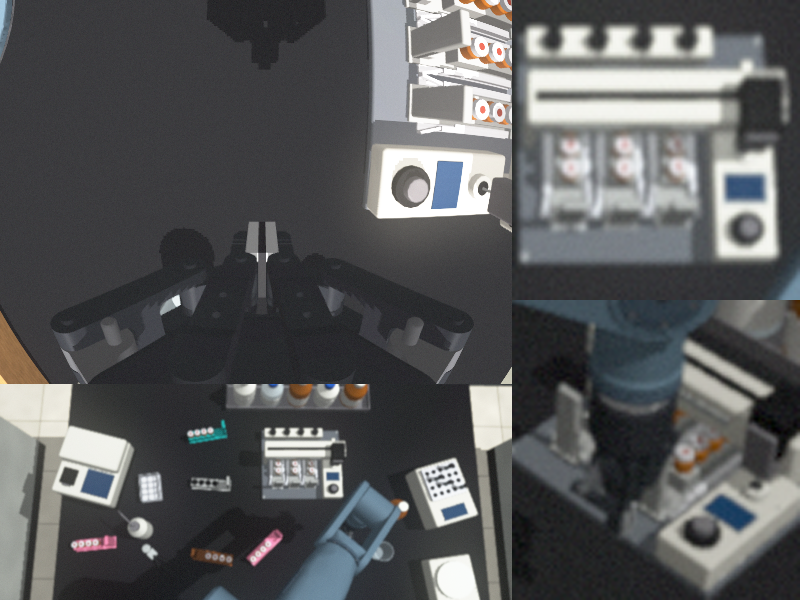

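The new rack is in the right lane, level with the other two (handle row at about 210 in the top crop; first cap at 663.6, against 662.0 for the middle lane plus about 1 mm of skew). The gripper is clear and nothing else has moved. I hand the job in.

```bash
python3 -c "
from workcell import manip
print(manip.job_done())"
```

```text
the job is handed in; nothing more can be done
None
```

The vial rack is in the free lane, home against the end stop and released, and the start key was then pressed to its stop; the job was handed in at about 15 s, and the final pictures show nothing else moved.

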